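Nest the rinsed vessels and hold them out over the draining board

TASK

Nest the three rinsed steel vessels by size: the narrow beaker inside the wider beaker, and that inside the little saucepan while it stands on the worktop. Then pick the saucepan up by its handle and hold the nest level in the air over the middle of the draining board, the pan's bottom about 15 cm above the worktop and its handle in line with the board's ribs, so that a colleague can take it. Finish while still holding it there by the handle, and leave the cabbage, the wooden box and the peeler where they are.

Things in the scene. Friction and masses are not known exactly. Their poses are not given: they have to be found in the camera images.
- pan: Little straight-sided steel saucepan, loose, open at the top: 84 mm outer diameter, 52 mm high, wall 3 mm, bottom 4 mm thick; its straight black stick handle points to its own -x. Origin: centre of its underside; z up its axis. 180 g give or take a third.
- pan_grip (a point): The place to grip the saucepan's handle, 100 mm from the pan's axis and 44 mm above its underside, in the middle of the bar. The handle is a level bar 14 mm wide and 12 mm high, running from the pan's wall to 161 mm from its axis. Axes as pan.
- medium_center (a point): Centre (half-way up, on the axis) of the wider beaker: loose, straight round steel beaker, open at the top, 60 mm outer diameter, 80 mm high, wall 3 mm, bottom 4 mm thick, about 70 g. Standing in the saucepan it projects 32 mm above the pan's rim.
- small_center (a point): Centre (half-way up, on the axis) of the narrow beaker: loose, straight round steel beaker, open at the top, 40 mm outer diameter, 106 mm high, wall 3 mm, bottom 4 mm thick, about 45 g. Standing in the wider beaker it projects 30 mm above that beaker's rim.
- board: Draining board: fixed low steel tray 260 x 180 mm lying on the worktop, 12 mm high over its ribs, nothing on it. Origin: centre of its underside, on the worktop. Its long side and its seven ribs run along its x axis.
- cabbage: Bystander: a red cabbage head, 140 mm across and 122 mm high. Origin: centre of its underside.
- carriage: Bystander: open wooden box of a cabbage slicer, 200 x 160 x 80 mm. Origin: centre of its underside.
- peeler: Bystander: peeler with a red handle lying flat, 160 mm long and 12 mm high. Origin: about the middle of its underside.
Not all that is in view belongs to the job. What is shaped like the pan but blue or orange is not meant.

How it is judged:
By the outcome, as a careful person would: the job done as asked, in the order asked, and still so for the second after the job is handed in, while the arm keeps its last pose, push and grip.
It also fails if it takes over 72 s, if anything falls off the work surface, if the arm or the gripper's body presses on something with over 40 N, if the wrist force passes 120 N, or if a joint passes its speed limit or range.

ROBOT

A 6-joint arm with a two-finger parallel gripper is mounted at the origin on the work surface. World frame = base frame: x ahead of the robot, y to its left, z up, the work surface at z = 0. Lengths are in m, angles in rad, forces in N, time in s.
With the tool pointing down it reaches from about 0.325 to 0.875 m from the base axis. Payload 4.4 kg.
Tool frame: the origin (TCP) lies on the centre line of the jaws, within the pads' length; the fingertips stand 22 mm ahead of it and the grasp point (between the pads) lies 3 mm ahead of it; z points along the fingers, y is the direction in which the jaws open and shut (so a half turn about z gives the same grasp; the last joint's range is limited). The gripper opens to 85 mm and grips with 20 to 120 N. Pads are 22 mm wide; open, the fingers measure 114 mm over their backs; the gripper's body (76 mm by 85 mm) begins 54 mm behind the grasp point. The pads swing forward as they close: fully open they stand 13 mm farther back than shut.
Start: joints at [-1.286, 0.207, 1.542, -0, 1.393, -0.15], TCP at [0.243, -0.521, 0.253] pointing down, gripper open.
Joint ranges: [-2.73, 2.73], [-0.86, 2.22], [0.23, 2.46], [-1.11, 4.25], [0.08, 2.63], [-2.82, 2.82]. Speed limits (rad/s): [2.79, 2.79, 3.14, 3.14, 3.14, 3.14].

INTERFACE

Orientations are given as a unit quaternion [w, x, y, z].
In Python, from plant import env, vision gives the robot as it stands. The module is installed in compiled form; this text tells all that it offers.
- The arm moves only by the tool drive_tool, never from a script. Its argument "series" is a list of rows, each a list of 2 entries, a list of its own where there are three numbers: the shift along the world's x, y, z in m, then the turn about the world's z in rad. A call has 1 to 12 rows; each row is the pose to reach, as a shift and turn from the pose measured when the call began; what a row does not reach only later rows make up. A row lasts 1/10 s, in which the tool goes at most 50 mm and 8.59 degrees, less where a joint would pass 70% of its speed; a pose out of reach is approached as far as the arm can. A call with a gripper value outside its range is refused whole. "jaw" is the finger opening in m, from 0 to 0.0854, set as the call begins (left out, the last holds). The fingers move at their own pace and stop on an object; the grip force is fixed at half the most. Time passes only in rows, so rows that repeat a pose let the fingers close. It gives the time, the measured TCP pose, the force and the opening at its end, in the units of the state.
- env.sense(): the state, without advancing time (a new reading comes with each control period).
- vision.snapshot(name): name is "scene" or "top" or "wrist"; returns a dict with "pixels" (420x560x3 uint8, blue, green, red), "camera_matrix" (3x3 intrinsics, pixels), "cam_to_world" (4x4, takes a point from camera to world coordinates); the wrist camera has in their place "tool_from_camera" (4x4, takes a point from camera to tool coordinates, whose origin is the TCP and whose axes are the flange's). Camera axes: x right, y up, looking along -z (the intrinsics and any distortion apply to the point x, -y, -z); pixel columns grow to the right and rows downward; lengths in m; the calibration is good to about 2 mm. A picture is of the moment at which its call begins: read the wrist's pose just before it. There is no depth.
- env.job_done(): hands the job in, once; it reports no verdict.
The state is a dict: "t": time; "qpos": joint angles; "dq": joint speeds; "joint_efforts": joint torques, N m; "tcp_pos": TCP position; "tool_rot": TCP orientation; "ft_force": force on the tool from outside, world axes, zero at the start; "torque": the same for the moment, N m; "grip_width": finger opening in m.
Only numpy, scipy, OpenCV 4.12 (cv2) and the standard library are available. Lean on these libraries where they do the work, as an engineer would, in place of code of your own. Each camera call takes 0.05 s, during which the arm holds its last target. There are 200 camera calls.

## Working session

There is one attempt and no reset: what is moved stays moved. The work goes in short steps, Python scripts to look and compute and a tool call to move; the robot and the scene stay as the last step left them, time stands still between calls to the robot, and variables do not carry over. Pictures are saved under pics/ and viewed, about 8 in all and at most 12, crops included, and the job is handed in when it is done.

Besides the shell and the picture viewer there is one more tool, called after ">>>" in YAML: its name, and indented under it one key for each argument. drive_tool: Moves the arm, as the interface text tells. Its arguments: {"type":"object","properties":{"series":{"type":"array"},"jaw":{"type":"number"}},"required":["series"]}

```bash
mkdir -p pics; cat > h.py <<'E'
import numpy as np, cv2
from plant import env, vision
from scipy.spatial.transform import Rotation as R
def snap(name, fn):
    s=env.sense(); d=vision.snapshot(name); cv2.imwrite('pics/'+fn+'.png',d['pixels'])
    K=np.array(d['camera_matrix'])
    if 'cam_to_world' in d: T=np.array(d['cam_to_world'])
    else:
        W=np.eye(4); q=s['tool_rot']; W[:3,:3]=R.from_quat([q[1],q[2],q[3],q[0]]).as_matrix(); W[:3,3]=s['tcp_pos']
        T=W@np.array(d['tool_from_camera'])
    np.savez('pics/'+fn+'.npz',K=K,T=T,dist=np.array(d.get('distortion',[])))
    print(fn,[k for k in d],K.round(1).tolist(),T.round(3).tolist())
def w(fn,u,v,z):
    d=np.load('pics/'+fn+'.npz');K,T=d['K'],d['T']
    r=T[:3,:3]@(np.array([1,-1,-1])*(np.linalg.inv(K)@[u,v,1])); o=T[:3,3]
    return (o+r*(z-o[2])/r[2]).round(4)
def p(fn,P):
    d=np.load('pics/'+fn+'.npz');K,T=d['K'],d['T']
    c=np.linalg.inv(T)@np.append(P,1); c=K@(c[:3]*[1,-1,-1]); return (c[:2]/c[2]).round(1)
E
python3 - <<'E'
from h import *
print(env.sense())
for n in ['top','scene']: snap(n,n+'0')
a=cv2.imread('pics/top0.png'); cv2.imwrite('pics/t0.png',cv2.resize(a,(800,600),interpolation=cv2.INTER_CUBIC))
E
```

```text
{'t': 0.0, 'qpos': array([-1.28548723e+00,  2.07440300e-01,  1.54299562e+00, -3.28318117e-05,
        1.39350470e+00, -1.50506819e-01]), 'dq': array([ 0.00140402, -0.00145534, -0.00011289,  0.00062631, -0.00234495,
        0.00091403]), 'joint_efforts': array([ 5.21274815e-04, -3.83030713e+01, -2.91596317e+01, -2.79662008e-04,
        1.04864524e-02,  5.25522708e-06]), 'tcp_pos': array([ 0.24250648, -0.52055596,  0.25209443]), 'tool_rot': array([-1.17022632e-03,  9.76350557e-01,  2.16190222e-01, -9.51861830e-05]), 'ft_force': array([ 0.28127846, -0.35055879, -0.23807798]), 'torque': array([0.03614023, 0.02228287, 0.00772086]), 'grip_width': 0.08532003509941742}
top0 ['pixels', 'camera_matrix', 'cam_to_world'] [[536.6, 0.0, 283.4], [0.0, 536.6, 211.2], [0.0, 0.0, 1.0]] [[0.02, 0.994, -0.104, 0.398], [-1.0, 0.018, -0.012, -0.021], [-0.01, 0.104, 0.995, 1.431], [0.0, 0.0, 0.0, 1.0]]
scene0 ['pixels', 'camera_matrix', 'cam_to_world'] [[426.0, 0.0, 281.6], [0.0, 426.0, 201.0], [0.0, 0.0, 1.0]] [[-0.684, -0.617, 0.389, 1.012], [0.729, -0.571, 0.377, 0.457], [-0.01, 0.542, 0.841, 1.075], [0.0, 0.0, 0.0, 1.0]]
```

View pics/t0.png

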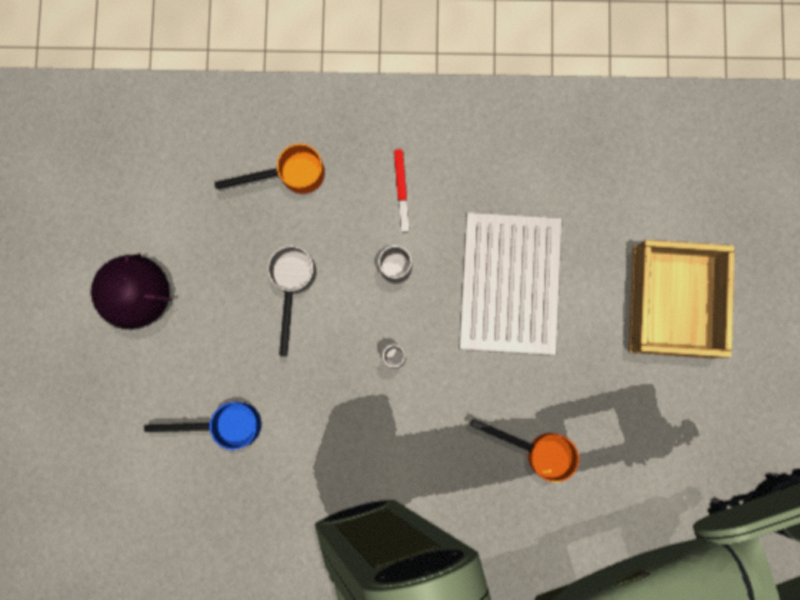

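View pics/scene0.png

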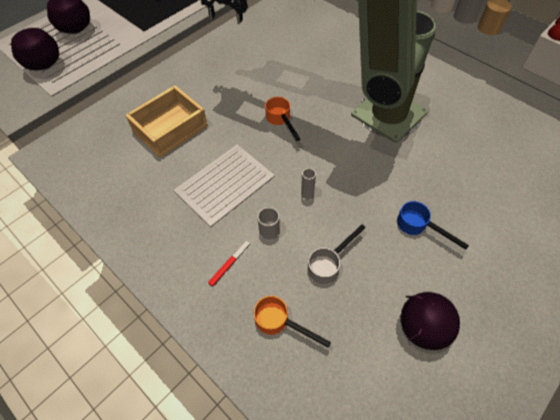

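The top view (800x600 px) shows these objects:
- **Pan look-alikes:** steel pan (292,269), blue pan (236,425), orange pan (300,168) and red-orange pan (554,457). The bare steel one is meant.
- **Beakers:** wider one (394,263), narrow one (393,356).
- **Board:** (511,283).

Next is one close crop to check the choice.

```bash
python3 - <<'E'
import cv2
a=cv2.imread('pics/top0.png')[160:260,180:310]
cv2.imwrite('pics/t0c.png',cv2.resize(a,None,fx=6,fy=6,interpolation=cv2.INTER_CUBIC))
E
```

```text
(no output)
```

View pics/t0c.png

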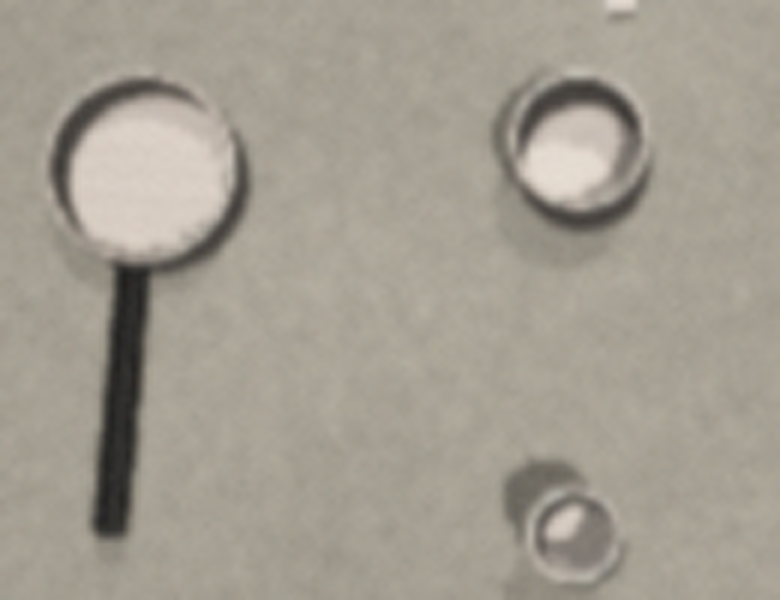

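The crop confirms it: bare steel pan with rim centre about (146,169), its handle end at (110,536), wider beaker rim (580,141), narrow beaker rim (575,536).

```bash
python3 - <<'E'
from h import *
c=lambda u,v:(180+u/6-.4,160+v/6-.4)
pan=w('top0',*c(146,169),.052); he=w('top0',*c(110,530),.05)
print('pan',pan,'hend',he,np.hypot(*(he-pan)[:2]), 'yaw(+x axis)',np.degrees(np.arctan2(*(pan-he)[1::-1])))
print('med',w('top0',*c(580,141),.08),'small',w('top0',*c(575,536),.106))
b=np.array([w('top0',u*.7,v*.7,.012) for u,v in [(468,212),(561,218),(555,354),(461,349)]])
print(b,b.mean(0)); e=(b[0]-b[3])+(b[1]-b[2]); print('board yaw',np.degrees(np.arctan2(e[1],e[0])))
for n,uv in dict(cab=(131,291),pe=(402,190),box=(682,299),blue=(236,425),red=(554,457)).items(): print(n,w('top0',uv[0]*.7,uv[1]*.7,.05))
q=env.sense()['tool_rot'];print(R.from_quat([*q[1:],q[0]]).as_matrix().round(3).tolist())
E
```

```text
pan [0.5995 0.2039 0.052 ] hend [0.4432 0.2142 0.05  ] 0.15663901174356284 yaw(+x axis) -3.770278170863842
med [0.6107 0.0153 0.08  ] small [0.4425 0.0132 0.106 ]
[[ 0.7183 -0.119   0.012 ]
 [ 0.7099 -0.2938  0.012 ]
 [ 0.4544 -0.2823  0.012 ]
 [ 0.4603 -0.1089  0.012 ]] [ 0.585725 -0.201     0.012   ]
board yaw -2.4086848696248007
cab [0.5527 0.4952 0.05  ]
pe [0.7488 0.0054 0.05  ]
box [ 0.5565 -0.5043  0.05  ]
blue [0.3154 0.2933 0.05  ]
red [ 0.2707 -0.2734  0.05  ]
[[0.907, 0.422, -0.001], [0.422, -0.907, 0.002], [0.0, -0.002, -1.0]]
```

>>> drive_tool:
  series:
    - [[0.2, 0.534, 0], -0.5]
    - [[0.2, 0.534, 0], -0.5]
    - [[0.2, 0.534, 0], -0.5]
    - [[0.2, 0.534, 0], -0.5]
    - [[0.2, 0.534, 0], -0.5]
    - [[0.2, 0.534, 0], -0.5]
    - [[0.2, 0.534, 0], -0.5]
    - [[0.2, 0.534, 0], -0.5]
    - [[0.2, 0.534, 0], -0.5]
    - [[0.2, 0.534, 0], -0.5]
    - [[0.2, 0.534, 0], -0.5]
    - [[0.2, 0.534, 0], -0.5]
  jaw: 0.085

```text
t: 1.3
tcp_pos: [0.4428, 0.017, 0.2519]
tool_rot: [-0.002, 1.0, -0.03, 0.0]
ft_force: [-0.0, -1.2, 0.3]
grip_width: 0.0849
```

>>> drive_tool:
  series:
    - [[0, 0, 0], 0]
    - [[0, 0, 0], 0]
    - [[0, 0, 0], 0]

```text
t: 1.6
tcp_pos: [0.4423, 0.0162, 0.2516]
tool_rot: [-0.001, 1.0, -0.031, -0.0]
ft_force: [0.2, -0.7, -0.9]
grip_width: 0.0852
```

```bash
python3 - <<'E'
from h import *
snap('wrist','w1'); snap('top','top1'); print(env.sense()['tcp_pos'])
print(p('w1',[.4425,.0132,.106]),p('w1',[.6107,.0153,.08]))
a=cv2.imread('pics/w1.png'); b=cv2.imread('pics/top1.png')[160:260,180:310]
cv2.imwrite('pics/w1b.png',a)
E
```

```text
w1 ['pixels', 'camera_matrix', 'tool_from_camera'] [[341.2, 0.0, 279.8], [0.0, 341.2, 209.8], [0.0, 0.0, 1.0]] [[-0.062, 0.963, 0.262, 0.508], [-0.998, -0.059, -0.019, 0.01], [-0.003, -0.262, 0.965, 0.371], [0.0, 0.0, 0.0, 1.0]]
top1 ['pixels', 'camera_matrix', 'cam_to_world'] [[536.6, 0.0, 283.4], [0.0, 536.6, 211.2], [0.0, 0.0, 1.0]] [[0.02, 0.994, -0.104, 0.398], [-1.0, 0.018, -0.012, -0.021], [-0.01, 0.104, 0.995, 1.431], [0.0, 0.0, 0.0, 1.0]]
[0.44246028 0.01584171 0.25181678]
[282.1 202.4] [265.7 -24.4]
```

View pics/w1b.png

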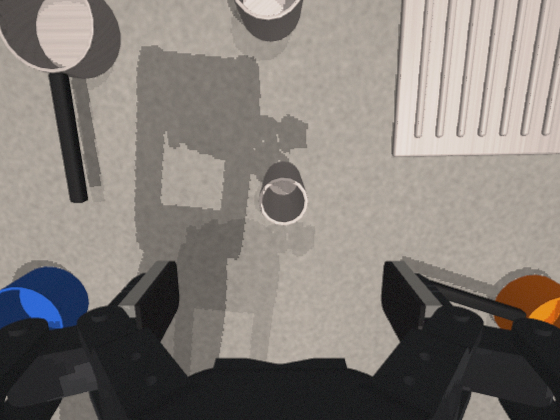

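Wrist view: narrow beaker rim at (283.5,201.5) against a predicted (282.1,202.4), so they agree to about 1 mm. I'll go down over it.

>>> drive_tool:
  series:
    - [[0.0005, -0.004, -0.05], 0]
    - [[0.0005, -0.004, -0.1], 0]
    - [[0.0005, -0.004, -0.13], 0]
    - [[0.0005, -0.004, -0.149], 0]
    - [[0.0005, -0.004, -0.149], 0]
    - [[0.0005, -0.004, -0.149], 0]

```text
t: 2.3
tcp_pos: [0.4432, 0.011, 0.1032]
tool_rot: [-0.002, 0.999, -0.032, -0.0]
ft_force: [-0.3, -0.3, 0.4]
grip_width: 0.0853
```

>>> drive_tool:
  series:
    - [[0, 0, 0], 0]
    - [[0, 0, 0], 0]
    - [[0, 0, 0], 0]
    - [[0, 0, 0], 0]
    - [[0, 0, 0], 0]
    - [[0, 0, 0], 0]
    - [[0, 0, 0], 0]
    - [[0, 0, 0], 0]
  jaw: 0.03

```text
t: 3.1
tcp_pos: [0.4444, 0.0111, 0.1046]
tool_rot: [-0.001, 0.999, -0.032, 0.001]
ft_force: [-1.4, 1.0, 6.1]
grip_width: 0.0379
```

>>> drive_tool:
  series:
    - [[0, 0, 0.02], 0]
    - [[0, 0, 0.05], 0]
    - [[0, 0, 0.08], 0]
    - [[0, 0, 0.11], 0]
    - [[0.03, 0, 0.125], 0]
    - [[0.07, 0.001, 0.125], 0]
    - [[0.1, 0.002, 0.125], 0]
    - [[0.12, 0.002, 0.125], 0]
    - [[0.12, 0.002, 0.125], 0]
    - [[0.12, 0.002, 0.125], 0]
    - [[0.12, 0.002, 0.125], 0]

```text
t: 4.2
tcp_pos: [0.5632, 0.0132, 0.2292]
tool_rot: [-0.001, 0.999, -0.032, 0.001]
ft_force: [0.1, 0.3, -0.4]
grip_width: 0.0376
```

```bash
python3 - <<'E'
from h import *
s=env.sense(); print(s['tcp_pos'],s['ft_force'],s['grip_width'])
snap('wrist','w2'); print(p('w2',[.6107,.0153,.08]))
E
```

```text
[0.5631699  0.01323323 0.22920263] [ 0.05678831  0.26124995 -0.40618344] 0.03759670382633402
w2 ['pixels', 'camera_matrix', 'tool_from_camera'] [[341.2, 0.0, 279.8], [0.0, 341.2, 209.8], [0.0, 0.0, 1.0]] [[-0.064, 0.963, 0.26, 0.629], [-0.998, -0.061, -0.02, 0.007], [-0.003, -0.261, 0.965, 0.349], [0.0, 0.0, 0.0, 1.0]]
[271.8 142.9]
```

View pics/w2.png

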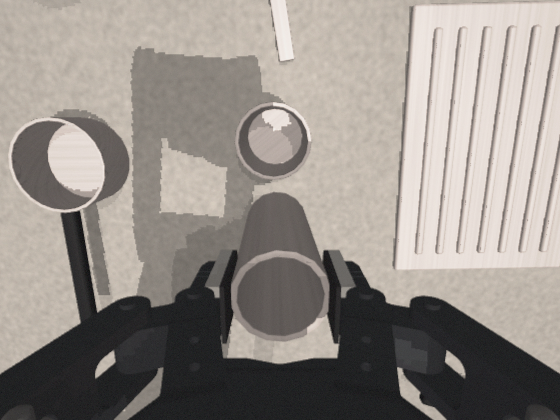

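```bash
python3 - <<'E'
from h import *
print('med',w('w2',274,142,.08),'smallrim',w('w2',280.5,295,.2306))
print('pan',w('w2',57,165,.052),'blade')
for x in (.5632,.560,.566): print(p('w2',[x,.0132,.2306]),p('w2',[x+.02,.0132,.1246]),p('w2',[x+.0,.0132+.02,.2306]))
print([w('w2',u,v,.012) for u,v in [(413,6),(397,268)]])
E
```

```text
med [0.6113 0.0135 0.08  ] smallrim [0.5633 0.0114 0.2306]
pan [0.6018 0.2045 0.052 ] blade
[275.7 295.5] [276.1 189.1] [224.1 298.4]
[276.3 302.9] [276.4 193.7] [225.  305.8]
[275.3 288.9] [275.8 185. ] [223.4 291.9]
[array([ 0.7163, -0.1149,  0.012 ]), array([ 0.466 , -0.1072,  0.012 ])]
```

Narrow beaker held (rim (281,295)), about upright. Wider beaker rim at (274,142), giving (0.611, 0.014). Insert.

>>> drive_tool:
  series:
    - [[0.03, 0.001, 0], 0]
    - [[0.05, 0.0015, 0], 0]
    - [[0.05, 0.0015, 0], 0]
    - [[0.05, 0.0015, -0.02], 0]
    - [[0.05, 0.0015, -0.04], 0]
    - [[0.05, 0.0015, -0.06], 0]
    - [[0.05, 0.0015, -0.06], 0]

```text
t: 4.95
tcp_pos: [0.6093, 0.015, 0.1659]
tool_rot: [-0.002, 0.999, -0.032, -0.003]
ft_force: [-1.0, -0.5, -1.0]
grip_width: 0.0378
```

```bash
python3 - <<'E'
from h import *
s=env.sense(); print(s['tcp_pos'],s['ft_force'])
snap('scene','s2'); snap('wrist','w3')
print(p('s2',[.612,.0145,.08]))
u,v=p('s2',[.612,.0145,.1]).astype(int)
a=cv2.imread('pics/s2.png')[v-50:v+50,u-50:u+50]
b=cv2.imread('pics/w3.png')[100:400,130:430]
cv2.imwrite('pics/c3.png',np.hstack([cv2.resize(a,(400,400),interpolation=cv2.INTER_CUBIC),cv2.resize(b,(400,400))]))
E
```

```text
[0.60928582 0.01503803 0.1659235 ] [-1.00435127 -0.53000367 -0.97817372]
s2 ['pixels', 'camera_matrix', 'cam_to_world'] [[426.0, 0.0, 281.6], [0.0, 426.0, 201.0], [0.0, 0.0, 1.0]] [[-0.684, -0.617, 0.389, 1.012], [0.729, -0.571, 0.377, 0.457], [-0.01, 0.542, 0.841, 1.075], [0.0, 0.0, 0.0, 1.0]]
w3 ['pixels', 'camera_matrix', 'tool_from_camera'] [[341.2, 0.0, 279.8], [0.0, 341.2, 209.8], [0.0, 0.0, 1.0]] [[-0.064, 0.962, 0.264, 0.677], [-0.998, -0.061, -0.02, 0.009], [-0.004, -0.265, 0.964, 0.287], [0.0, 0.0, 0.0, 1.0]]
[267.3 215.6]
```

View pics/c3.png

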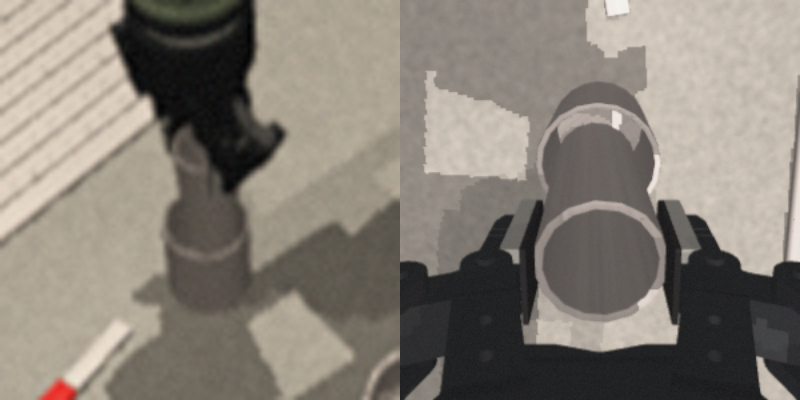

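Both views show the narrow beaker's lower end inside the wider one's rim. I'll keep going down, slowly near the bottom.

>>> drive_tool:
  series:
    - [[0.001, 0, -0.015], 0]
    - [[0.001, 0, -0.03], 0]
    - [[0.001, 0, -0.042], 0]
    - [[0.001, 0, -0.05], 0]
    - [[0.001, 0, -0.053], 0]
    - [[0.001, 0, -0.055], 0]
    - [[0.001, 0, -0.055], 0]

```text
t: 5.75
tcp_pos: [0.6134, 0.0147, 0.1145]
tool_rot: [-0.001, 0.999, -0.032, 0.0]
ft_force: [0.2, -0.5, -0.8]
grip_width: 0.0375
```

>>> drive_tool:
  series:
    - [[0, 0, -0.002], 0]
    - [[0, 0, -0.004], 0]
    - [[0, 0, -0.004], 0]

```text
t: 6.05
tcp_pos: [0.6133, 0.0148, 0.1104]
tool_rot: [-0.002, 0.999, -0.032, 0.0]
ft_force: [0.0, 0.5, -0.0]
grip_width: 0.0379
```

>>> drive_tool:
  series:
    - [[0, 0, 0], 0]
    - [[0, 0, 0], 0]
    - [[0, 0, 0], 0]
    - [[0, 0, 0], 0]
    - [[0, 0, 0], 0]
    - [[0, 0, 0], 0]
  jaw: 0.085

```text
t: 6.65
tcp_pos: [0.6133, 0.0148, 0.1104]
tool_rot: [-0.002, 0.999, -0.032, 0.0]
ft_force: [-0.3, 0.4, 0.3]
grip_width: 0.085
```

>>> drive_tool:
  series:
    - [[0, 0, 0.03], 0]
    - [[0, 0, 0.07], 0]
    - [[0, 0, 0.11], 0]
    - [[0, 0, 0.13], 0]
    - [[-0.05, 0, 0.13], 0]
    - [[-0.05, 0, 0.13], 0]
    - [[-0.05, 0, 0.13], 0]
    - [[-0.05, 0, 0.13], 0]

```text
t: 7.45
tcp_pos: [0.5643, 0.0146, 0.2411]
tool_rot: [-0.001, 0.999, -0.032, 0.001]
ft_force: [0.1, -0.2, -0.3]
grip_width: 0.0848
```

```bash
python3 - <<'E'
from h import *
s=env.sense(); print(s['tcp_pos'],s['ft_force'])
snap('wrist','w4'); print(p('w4',[.612,.0145,.08]),p('w4',[.612,.0145,.11]))
E
```

```text
[0.5642787  0.01463965 0.24114485] [ 0.10824919 -0.19094717 -0.3045875 ]
w4 ['pixels', 'camera_matrix', 'tool_from_camera'] [[341.2, 0.0, 279.8], [0.0, 341.2, 209.8], [0.0, 0.0, 1.0]] [[-0.064, 0.964, 0.259, 0.63], [-0.998, -0.061, -0.02, 0.008], [-0.003, -0.259, 0.966, 0.361], [0.0, 0.0, 0.0, 1.0]]
[274.9 141.7] [274.2 144.5]
```

View pics/w4.png

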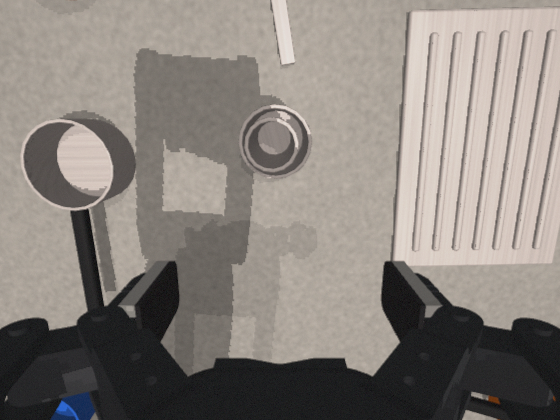

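Nested: the narrow rim (271,147) sits inside the wide rim (275.5,141.5). Next I'll grip the wider beaker by its top edge.

>>> drive_tool:
  series:
    - [[0.03, 0, 0], 0]
    - [[0.048, 0, -0.02], 0]
    - [[0.048, 0, -0.06], 0]
    - [[0.048, 0, -0.1], 0]
    - [[0.048, 0, -0.13], 0]
    - [[0.048, 0, -0.155], 0]
    - [[0.048, 0, -0.167], 0]
    - [[0.048, 0, -0.167], 0]
    - [[0.048, 0, -0.167], 0]

```text
t: 8.4
tcp_pos: [0.6142, 0.0144, 0.0754]
tool_rot: [-0.001, 0.999, -0.032, 0.002]
ft_force: [0.8, -0.1, 0.7]
grip_width: 0.0851
```

>>> drive_tool:
  series:
    - [[0, 0, 0], 0]
    - [[0, 0, 0], 0]
    - [[0, 0, 0], 0]
    - [[0, 0, 0], 0]
    - [[0, 0, 0], 0]
    - [[0, 0, 0], 0]
    - [[0, 0, 0], 0]
  jaw: 0.05

```text
t: 9.1
tcp_pos: [0.6164, 0.0144, 0.078]
tool_rot: [-0.001, 0.999, -0.032, 0.005]
ft_force: [1.2, 1.2, 5.6]
grip_width: 0.0571
```

>>> drive_tool:
  series:
    - [[0, 0, 0.015], 0]
    - [[0, 0, 0.035], 0]
    - [[0, 0, 0.06], 0]
    - [[0, 0, 0.08], 0]
    - [[0, 0, 0.09], 0]
    - [[0, 0, 0.09], 0]
    - [[0, 0, 0.09], 0]

```text
t: 9.8
tcp_pos: [0.6158, 0.0144, 0.1674]
tool_rot: [-0.001, 0.999, -0.032, 0.005]
ft_force: [0.0, 0.2, -2.1]
grip_width: 0.0569
```

>>> drive_tool:
  series:
    - [[0, 0.03, 0.0], 0]
    - [[-0.02, 0.06, 0], 0]
    - [[-0.06, 0.1, 0], 0]
    - [[-0.08, 0.14, 0], 0]
    - [[-0.08, 0.17, 0], 0]
    - [[-0.08, 0.19, 0], 0]
    - [[-0.08, 0.19, 0], 0]
    - [[-0.08, 0.19, 0], 0]
    - [[-0.08, 0.19, 0], 0]

```text
t: 10.7
tcp_pos: [0.5353, 0.2034, 0.1664]
tool_rot: [-0.001, 0.999, -0.032, 0.004]
ft_force: [0.5, -0.2, -1.4]
grip_width: 0.057
```

```bash
python3 - <<'E'
from h import *
s=env.sense(); print(s['tcp_pos'],s['ft_force'])
snap('wrist','w5'); print(w('w4',68,164,.052),p('w5',[.6,.204,.052]), p('w5',[s['tcp_pos'][0],s['tcp_pos'][1],s['tcp_pos'][2]+.002]))
E
```

```text
[0.53533401 0.20337891 0.16636712] [ 0.48155699 -0.17145435 -1.4488225 ]
w5 ['pixels', 'camera_matrix', 'tool_from_camera'] [[341.2, 0.0, 279.8], [0.0, 341.2, 209.8], [0.0, 0.0, 1.0]] [[-0.065, 0.965, 0.254, 0.601], [-0.998, -0.062, -0.019, 0.197], [-0.002, -0.255, 0.967, 0.287], [0.0, 0.0, 0.0, 1.0]]
[0.6023 0.2037 0.052 ] [270.5 121.4] [275.7 296.3]
```

View pics/w5.png

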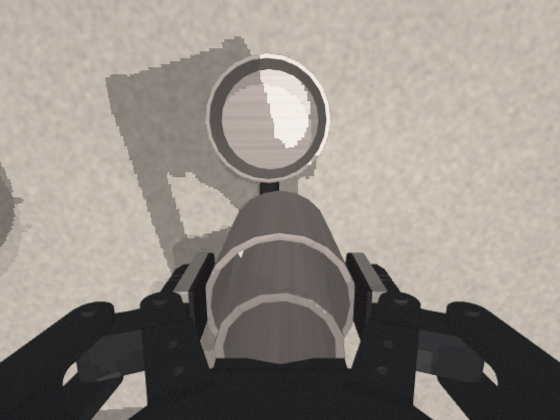

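Pan rim at (267.5,118), beaker held at (281,~304). I'll move over the pan, check from two views, then lower.

>>> drive_tool:
  series:
    - [[0.03, 0.001, 0], 0]
    - [[0.055, 0.002, 0], 0]
    - [[0.069, 0.002, 0], 0]
    - [[0.069, 0.002, -0.015], 0]
    - [[0.069, 0.002, -0.023], 0]
    - [[0.069, 0.002, -0.023], 0]
    - [[0.069, 0.002, -0.023], 0]

```text
t: 11.45
tcp_pos: [0.603, 0.205, 0.1424]
tool_rot: [-0.001, 0.999, -0.032, 0.003]
ft_force: [0.9, -0.7, -0.9]
grip_width: 0.0576
```

```bash
python3 - <<'E'
from h import *
s=env.sense(); print(s['tcp_pos'],s['ft_force'])
snap('scene','s6'); snap('wrist','w6')
print(p('s6',[.601,.205,.052]))
u,v=p('s6',[.601,.205,.07]).astype(int)
a=cv2.imread('pics/s6.png')[v-40:v+40,u-40:u+40]
b=cv2.imread('pics/w6.png')[130:380,155:405]
cv2.imwrite('pics/c6.png',np.hstack([cv2.resize(a,(400,400),interpolation=cv2.INTER_CUBIC),cv2.resize(b,(400,400))]))
E
```

```text
[0.60303136 0.20497093 0.14241187] [ 0.87398045 -0.66008395 -0.93405812]
s6 ['pixels', 'camera_matrix', 'cam_to_world'] [[426.0, 0.0, 281.6], [0.0, 426.0, 201.0], [0.0, 0.0, 1.0]] [[-0.684, -0.617, 0.389, 1.012], [0.729, -0.571, 0.377, 0.457], [-0.01, 0.542, 0.841, 1.075], [0.0, 0.0, 0.0, 1.0]]
w6 ['pixels', 'camera_matrix', 'tool_from_camera'] [[341.2, 0.0, 279.8], [0.0, 341.2, 209.8], [0.0, 0.0, 1.0]] [[-0.065, 0.965, 0.255, 0.669], [-0.998, -0.063, -0.019, 0.199], [-0.002, -0.255, 0.967, 0.263], [0.0, 0.0, 0.0, 1.0]]
[322.8 260.9]
```

View pics/c6.png

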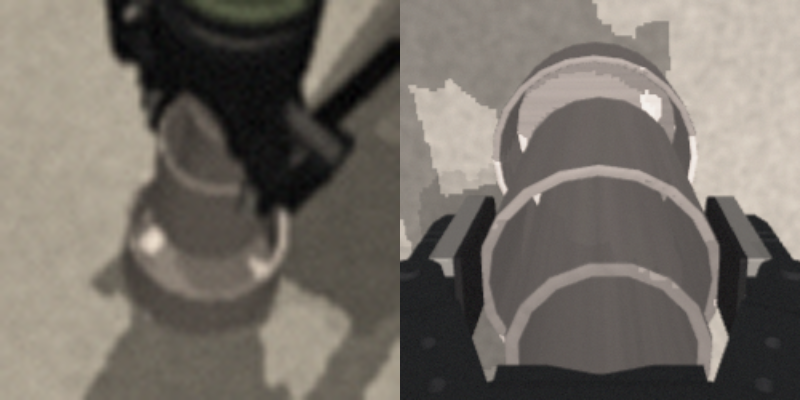

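Both views show the wider beaker centred in the pan's mouth. I'll lower it onto the pan bottom.

>>> drive_tool:
  series:
    - [[0, 0.001, -0.015], 0]
    - [[0, 0.001, -0.03], 0]
    - [[0, 0.001, -0.042], 0]
    - [[0, 0.001, -0.05], 0]
    - [[0, 0.001, -0.055], 0]
    - [[0, 0.001, -0.058], 0]
    - [[0, 0.001, -0.058], 0]
    - [[0, 0.001, -0.058], 0]

```text
t: 12.35
tcp_pos: [0.6046, 0.2064, 0.0864]
tool_rot: [-0.001, 0.999, -0.032, 0.004]
ft_force: [-0.4, 0.0, -0.8]
grip_width: 0.0571
```

>>> drive_tool:
  series:
    - [[0, 0, -0.002], 0]
    - [[0, 0, -0.003], 0]
    - [[0, 0, -0.004], 0]
    - [[0, 0, -0.004], 0]

```text
t: 12.75
tcp_pos: [0.6045, 0.2064, 0.0822]
tool_rot: [-0.001, 0.999, -0.032, 0.004]
ft_force: [-0.3, -0.3, -0.7]
grip_width: 0.0568
```

>>> drive_tool:
  series:
    - [[0, 0, 0], 0]
    - [[0, 0, 0], 0]
    - [[0, 0, 0], 0]
    - [[0, 0, 0], 0]
    - [[0, 0, 0], 0]
  jaw: 0.085

```text
t: 13.25
tcp_pos: [0.6046, 0.2064, 0.0824]
tool_rot: [-0.001, 0.999, -0.032, 0.004]
ft_force: [0.5, -0.4, -0.2]
grip_width: 0.0849
```

>>> drive_tool:
  series:
    - [[0, 0, 0.03], 0]
    - [[0, 0, 0.07], 0]
    - [[0, 0, 0.11], 0]
    - [[0, 0, 0.14], 0]
    - [[-0.04, 0, 0.15], 0]
    - [[-0.08, 0, 0.15], 0]
    - [[-0.11, 0.002, 0.15], 0]
    - [[-0.11, 0.002, 0.15], 0]
    - [[-0.11, 0.002, 0.15], 0]
    - [[-0.11, 0.002, 0.15], 0]

```text
t: 14.25
tcp_pos: [0.4958, 0.2084, 0.2328]
tool_rot: [-0.001, 0.999, -0.032, 0.005]
ft_force: [0.7, -0.9, -1.3]
grip_width: 0.0856
```

```bash
python3 - <<'E'
from h import *
s=env.sense(); print(s['tcp_pos'],s['ft_force'])
snap('wrist','w7'); snap('scene','s7'); print(p('w7',[.6015,.2055,.052]),p('w7',[.5017,.2121,.05]),p('w7',[.441,.216,.05]))
b=cv2.imread('pics/s7.png')[200:300,270:400]
a=cv2.imread('pics/w7.png')
cv2.imwrite('pics/c7.png',np.hstack([a,cv2.resize(b,(234,180))[:, :].repeat(1,0) if 0 else cv2.copyMakeBorder(cv2.resize(b,(234,180)),0,240,0,0,cv2.BORDER_CONSTANT)]))
E
```

```text
[0.49582063 0.20839279 0.23284377] [ 0.72747041 -0.94657098 -1.29128654]
w7 ['pixels', 'camera_matrix', 'tool_from_camera'] [[341.2, 0.0, 279.8], [0.0, 341.2, 209.8], [0.0, 0.0, 1.0]] [[-0.065, 0.966, 0.251, 0.561], [-0.998, -0.063, -0.019, 0.202], [-0.003, -0.252, 0.968, 0.353], [0.0, 0.0, 0.0, 1.0]]
s7 ['pixels', 'camera_matrix', 'cam_to_world'] [[426.0, 0.0, 281.6], [0.0, 426.0, 201.0], [0.0, 0.0, 1.0]] [[-0.684, -0.617, 0.389, 1.012], [0.729, -0.571, 0.377, 0.457], [-0.01, 0.542, 0.841, 1.075], [0.0, 0.0, 0.0, 1.0]]
[273.6  70.3] [274.1 189. ] [274.5 252.1]
```

View pics/c7.png

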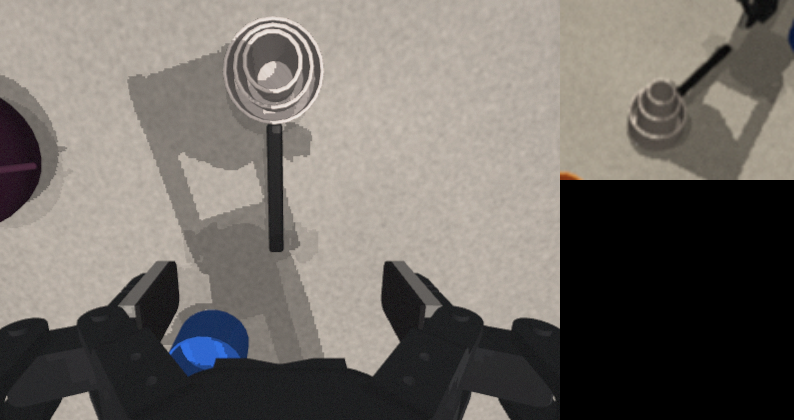

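Nest complete: three rims concentric near (273,65), handle along (275,125)-(276,251). Next I'll grip the handle.

>>> drive_tool:
  series:
    - [[0.008, 0.003, -0.04], 0]
    - [[0.008, 0.003, -0.08], 0]
    - [[0.008, 0.003, -0.12], 0]
    - [[0.008, 0.003, -0.15], 0]
    - [[0.008, 0.003, -0.175], 0]
    - [[0.008, 0.003, -0.186], 0]
    - [[0.008, 0.003, -0.186], 0]
    - [[0.008, 0.003, -0.186], 0]
    - [[0.008, 0.003, -0.186], 0]

```text
t: 15.25
tcp_pos: [0.5056, 0.2117, 0.0483]
tool_rot: [-0.002, 0.999, -0.033, 0.007]
ft_force: [0.2, -0.3, -0.4]
grip_width: 0.0851
```

>>> drive_tool:
  series:
    - [[0, 0, 0], 0]
    - [[0, 0, 0], 0]
    - [[0, 0, 0], 0]
    - [[0, 0, 0], 0]
    - [[0, 0, 0], 0]
    - [[0, 0, 0], 0]
    - [[0, 0, 0], 0]
    - [[0, 0, 0], 0]
    - [[0, 0, 0], 0]
    - [[0, 0, 0], 0]
  jaw: 0.0

```text
t: 16.25
tcp_pos: [0.5056, 0.2118, 0.0484]
tool_rot: [-0.002, 0.999, -0.033, 0.007]
ft_force: [-1.3, 1.4, 3.3]
grip_width: 0.0128
```

>>> drive_tool:
  series:
    - [[0, 0, 0.004], 0]
    - [[0, 0, 0.01], 0]
    - [[0, 0, 0.02], 0]
    - [[0, 0, 0.035], 0]
    - [[0, 0, 0.055], 0]
    - [[0, 0, 0.075], 0]
    - [[0, 0, 0.095], 0]
    - [[0, 0, 0.115], 0]
    - [[0, 0, 0.135], 0]
    - [[0, 0, 0.147], 0]
    - [[0, 0, 0.152], 0]
    - [[0, 0, 0.152], 0]

```text
t: 17.45
tcp_pos: [0.506, 0.2118, 0.2014]
tool_rot: [-0.002, 0.999, -0.033, 0.007]
ft_force: [0.7, -0.2, -2.5]
grip_width: 0.0128
```

```bash
python3 - <<'E'
from h import *
s=env.sense(); print(s['tcp_pos'],s['ft_force'],s['torque'],s['grip_width'],s['tool_rot'])
snap('wrist','w8'); snap('scene','s8'); snap('top','top8')
b=cv2.imread('pics/s8.png')[150:300,250:450]
a=cv2.imread('pics/w8.png')[:330,160:400]
cv2.imwrite('pics/c8.png',np.hstack([cv2.resize(a,(360,495)),cv2.copyMakeBorder(cv2.resize(b,(440,330),interpolation=cv2.INTER_CUBIC),0,165,0,0,cv2.BORDER_CONSTANT)]))
t=s['tcp_pos']; 
# level prediction: pan axis 98mm ahead of grip
c=np.array([t[0]+.0975,t[1]-.006,t[2]-.0484]); print('pred w8 rim c',p('w8',c+[0,0,.052]),[p('w8',c+[d*.042,0,.052]) for d in(-1,1)],'tilted 3deg',p('w8',c+[0,0,.052-.005]), 'scene rim',p('s8',c+[0,0,.052]),p('s8',c))
E
```

```text
[0.50599212 0.21182094 0.20135671] [ 0.72685244 -0.20842356 -2.47694043] [ 0.00266811  0.25512348 -0.01566489] 0.012803611006266013 [-0.00181254  0.99943786 -0.03263812  0.00744541]
w8 ['pixels', 'camera_matrix', 'tool_from_camera'] [[341.2, 0.0, 279.8], [0.0, 341.2, 209.8], [0.0, 0.0, 1.0]] [[-0.066, 0.967, 0.247, 0.57], [-0.998, -0.063, -0.021, 0.205], [-0.004, -0.247, 0.969, 0.322], [0.0, 0.0, 0.0, 1.0]]
s8 ['pixels', 'camera_matrix', 'cam_to_world'] [[426.0, 0.0, 281.6], [0.0, 426.0, 201.0], [0.0, 0.0, 1.0]] [[-0.684, -0.617, 0.389, 1.012], [0.729, -0.571, 0.377, 0.457], [-0.01, 0.542, 0.841, 1.075], [0.0, 0.0, 0.0, 1.0]]
top8 ['pixels', 'camera_matrix', 'cam_to_world'] [[536.6, 0.0, 283.4], [0.0, 536.6, 211.2], [0.0, 0.0, 1.0]] [[0.02, 0.994, -0.104, 0.398], [-1.0, 0.018, -0.012, -0.021], [-0.01, 0.104, 0.995, 1.431], [0.0, 0.0, 0.0, 1.0]]
pred w8 rim c [273.2  11.8] [array([282. , 149.4]), array([ 262.6, -156. ])] tilted 3deg [273.6  16.6] scene rim [327.1 233.8] [325.4 244.1]
```

View pics/c8.png

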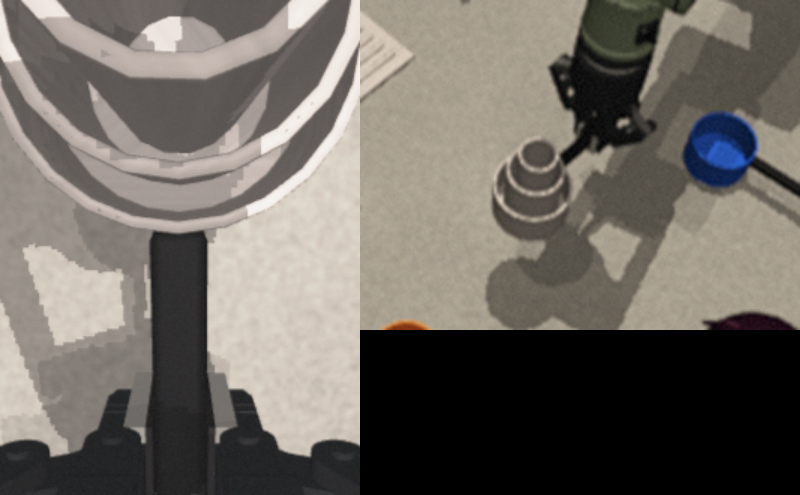

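The nest is lifted by the handle: grip opening 12.8 mm, rims near (540,155)-(532,187) in the scene crop, and it looks level. Now I'll carry it gently to the board.

>>> drive_tool:
  series:
    - [[0, -0.004, 0], 0]
    - [[-0.001, -0.012, 0], 0.002]
    - [[-0.002, -0.025, 0], 0.004]
    - [[-0.002, -0.042, 0], 0.006]
    - [[-0.003, -0.062, 0], 0.008]
    - [[-0.004, -0.084, 0], 0.008]
    - [[-0.005, -0.107, 0], 0.01]
    - [[-0.006, -0.13, 0], 0.01]
    - [[-0.007, -0.152, 0], 0.012]
    - [[-0.008, -0.174, 0], 0.012]
    - [[-0.009, -0.196, 0], 0.014]
    - [[-0.01, -0.218, 0], 0.014]

```text
t: 18.8
tcp_pos: [0.4941, -0.0084, 0.1991]
tool_rot: [-0.001, 1.0, -0.026, 0.005]
ft_force: [0.4, 0.2, -2.1]
grip_width: 0.0125
```

>>> drive_tool:
  series:
    - [[-0.001, -0.02, 0], 0.001]
    - [[-0.002, -0.04, 0], 0.002]
    - [[-0.003, -0.062, 0], 0.004]
    - [[-0.004, -0.084, 0], 0.006]
    - [[-0.005, -0.106, 0], 0.008]
    - [[-0.006, -0.128, 0], 0.01]
    - [[-0.007, -0.148, 0], 0.012]
    - [[-0.007, -0.165, 0], 0.012]
    - [[-0.007, -0.178, 0], 0.012]
    - [[-0.007, -0.186, 0], 0.012]
    - [[-0.007, -0.189, 0], 0.012]
    - [[-0.007, -0.19, 0], 0.012]

```text
t: 20.0
tcp_pos: [0.4871, -0.1983, 0.199]
tool_rot: [-0.001, 1.0, -0.02, 0.005]
ft_force: [0.4, 0.6, -2.1]
grip_width: 0.0127
```

>>> drive_tool:
  series:
    - [[0, 0, 0], 0]
    - [[0, 0, 0], 0]
    - [[0, 0, 0], 0]
    - [[0, 0, 0], 0]

```text
t: 20.4
tcp_pos: [0.4871, -0.1979, 0.199]
tool_rot: [-0.001, 1.0, -0.02, 0.005]
ft_force: [0.5, 0.0, -2.1]
grip_width: 0.0127
```

```bash
python3 - <<'E'
from h import *
s=env.sense(); t=s['tcp_pos']; print(t,s['tool_rot'])
for n in('top','scene','wrist'): snap(n,n[0]+'9')
th=np.arange(0,2*np.pi,.1); yaw=np.radians(-2.3)
ax=np.array([np.cos(yaw),np.sin(yaw),0]); c=np.array([t[0],t[1],0])+.097*ax; zb=t[2]-.0484
print('pan c',c,zb)
out=[]
for f in('t9','s9'):
    a=cv2.imread(f'pics/{f}.png'); u,v=p(f,c+[0,0,zb+.05]).astype(int)
    h=45 if f=='s9' else 55
    a=a[v-h:v+h,u-h:u+h]; k=400/(2*h); a=cv2.resize(a,(400,400),interpolation=cv2.INTER_CUBIC)
    for x in th:
        q=p(f,c+[.042*np.cos(x),.042*np.sin(x),zb+.052]); q=((q-[u-h,v-h]+.5)*k).astype(int); cv2.circle(a,tuple(q.tolist()),1,(0,0,255),-1)
        q=p(f,c+[.042*np.cos(x),.042*np.sin(x),zb]); q=((q-[u-h,v-h]+.5)*k).astype(int); cv2.circle(a,tuple(q.tolist()),1,(0,255,0),-1)
    out.append(a)
cv2.imwrite('pics/c9.png',np.hstack(out))
E
```

```text
[ 0.48711774 -0.19794029  0.19899214] [-0.00127627  0.99979372 -0.01961041  0.00513039]
t9 ['pixels', 'camera_matrix', 'cam_to_world'] [[536.6, 0.0, 283.4], [0.0, 536.6, 211.2], [0.0, 0.0, 1.0]] [[0.02, 0.994, -0.104, 0.398], [-1.0, 0.018, -0.012, -0.021], [-0.01, 0.104, 0.995, 1.431], [0.0, 0.0, 0.0, 1.0]]
s9 ['pixels', 'camera_matrix', 'cam_to_world'] [[426.0, 0.0, 281.6], [0.0, 426.0, 201.0], [0.0, 0.0, 1.0]] [[-0.684, -0.617, 0.389, 1.012], [0.729, -0.571, 0.377, 0.457], [-0.01, 0.542, 0.841, 1.075], [0.0, 0.0, 0.0, 1.0]]
w9 ['pixels', 'camera_matrix', 'tool_from_camera'] [[341.2, 0.0, 279.8], [0.0, 341.2, 209.8], [0.0, 0.0, 1.0]] [[-0.04, 0.967, 0.251, 0.552], [-0.999, -0.038, -0.013, -0.203], [-0.003, -0.252, 0.968, 0.319], [0.0, 0.0, 0.0, 1.0]]
pan c [ 0.58403959 -0.20183307  0.        ] 0.15059213629045923
```

View pics/c9.png

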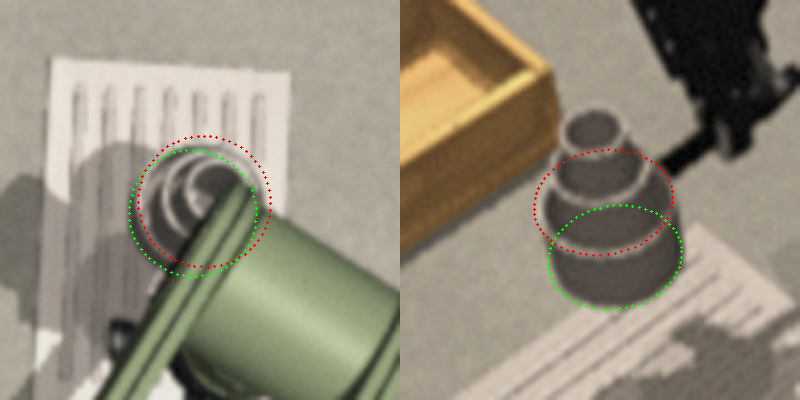

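Both overlays roughly match. In the scene view, though, the real rim sits about 10 crop px right of the level prediction while the bottom matches, so there may be a tilt. I'll measure that in code, with the pan standing on the worktop as the reference.

```bash
cat > fit.py <<'E'
from h import *
from scipy.optimize import least_squares
from scipy.ndimage import map_coordinates
th=np.linspace(0,2*np.pi,72,endpoint=False)
def outline(fn,x):   # pan-body silhouette hull, x=(cx,cy,cz,rx,ry)
    Rm=R.from_rotvec([x[3],x[4],0]).as_matrix()
    P=np.array([[.042*np.cos(a),.042*np.sin(a),z] for z in(0,.052) for a in th])@Rm.T+x[:3]
    d=np.load('pics/'+fn+'.npz');K,T=d['K'],d['T']
    c=(P-T[:3,3])@T[:3,:3]*[1,-1,-1]; q=c@K.T; q=q[:,:2]/q[:,2:]
    return q
def score(fn,img,x,side):
    q=outline(fn,x); h=cv2.convexHull(q.astype(np.float32))[:,0].astype(float)
    # resample the hull densely
    hh=np.vstack([h,h[:1]]); s=np.r_[0,np.cumsum(np.hypot(*np.diff(hh,axis=0).T))]
    t=np.linspace(0,s[-1],160,endpoint=False); pts=np.c_[np.interp(t,s,hh[:,0]),np.interp(t,s,hh[:,1])]
    c=pts.mean(0); tg=np.roll(pts,-1,0)-np.roll(pts,1,0); n=np.c_[tg[:,1],-tg[:,0]]; n/=np.linalg.norm(n,axis=1)[:,None]
    n*=np.sign(((pts-c)*n).sum(1))[:,None]
    m=side(pts,c)
    f=lambda o: map_coordinates(img,(pts+o*n).T[::-1],order=1)
    return (f(1.)-f(-1.))[m].mean()
E
python3 - <<'E'
from fit import *
from scipy.optimize import minimize
low=lambda p,c: p[:,1]>c[1]-9
def run(fn,x0):
    img=cv2.GaussianBlur(cv2.cvtColor(cv2.imread(f'pics/{fn}.png'),cv2.COLOR_BGR2GRAY).astype(float),(0,0),.7)
    # fixed z; solve x,y and tilts by coarse grid on tilt and inner xy
    best=[]
    for rx in np.radians(np.arange(-9,10,3)):
        for ry in np.radians(np.arange(-9,10,3)):
            r=minimize(lambda v:-abs(score(fn,img,np.array([x0[0]+v[0]/1e3,x0[1]+v[1]/1e3,x0[2],rx,ry]),low)),[0,0],method='Nelder-Mead',options=dict(initial_simplex=[[0,0],[4,0],[0,4]],maxiter=40))
            best.append((r.fun,np.degrees(rx),np.degrees(ry),*r.x))
    best.sort(); print(fn); [print(np.round(b,1)) for b in best[:5]]
    print('level:',[np.round(b,1) for b in best if abs(b[1])<.1 and abs(b[2])<.1])
run('scene0',[.6015,.2055,0]); run('s9',[.584,-.2018,.1506])
# row-wise rim/bottom silhouettes, s9: print dark-run edges
for fn,c,z in(('scene0',[.6015,.2055],0),('s9',[.584,-.2018],.1506)):
    g=cv2.cvtColor(cv2.imread(f'pics/{fn}.png'),cv2.COLOR_BGR2GRAY)
    q=outline(fn,[*c,z,0,0]); 
    print(fn,'rim x',q[72:,0].min().round(1),q[72:,0].max().round(1),'y',q[72:,1].mean().round(1),'bot x',q[:72,0].min().round(1),q[:72,0].max().round(1),'y',q[:72,1].mean().round(1))
    x0=int(q[:,0].min())-4
    for r in range(int(q[72:,1].mean())-2,int(q[:72,1].mean())+3,2): print(r,x0,g[r,x0:x0+42].tolist())
E
```

```text
scene0
[-38.9  -3.    9.    5.    8.6]
[-38.5   0.    6.    5.5   9.2]
[-38.3   6.    3.    6.   10.3]
[-38.3  -3.    6.    6.    8.2]
[-38.2  -6.    9.    5.5   7.4]
level: [array([-35.5,   0. ,   0. ,   7.6,   8.6])]
s9
[-64.2  -9.    0.   -3.   -2.7]
[-63.9  -6.   -3.   -1.7  -1.4]
[-63.8  -9.    3.   -4.   -2.5]
[-63.7  -6.    0.   -2.9  -1.3]
[-63.5  -3.   -3.   -1.6  -0.1]
level: [array([-61.2,   0. ,   0. ,  -2.5,   1.4])]
scene0 rim x 306.8 339.0 y 261.3 bot x 306.1 337.0 y 269.4
259 302 [154, 157, 156, 157, 156, 153, 155, 123, 77, 73, 94, 96, 95, 106, 116, 128, 130, 129, 130, 127, 133, 159, 175, 178, 168, 144, 132, 124, 114, 102, 88, 70, 65, 66, 59, 62, 110, 156, 125, 127, 149, 159]
261 302 [151, 147, 153, 156, 155, 162, 166, 115, 80, 86, 100, 104, 124, 163, 181, 197, 202, 202, 202, 200, 201, 202, 204, 207, 207, 206, 205, 186, 170, 143, 120, 107, 88, 67, 58, 54, 98, 174, 166, 158, 158, 159]
263 302 [149, 147, 152, 154, 157, 146, 135, 126, 106, 108, 152, 181, 199, 207, 209, 209, 209, 204, 207, 206, 207, 204, 204, 203, 203, 202, 205, 207, 210, 204, 177, 142, 114, 81, 59, 47, 9
[... 2012 characters left out ...]
0, 78, 79, 78, 78, 80, 78, 79, 79, 75, 73, 73, 75, 83, 107, 125, 100, 77, 65, 60, 67, 120, 179, 194, 197]
148 195 [161, 159, 162, 164, 161, 159, 154, 128, 96, 115, 132, 147, 121, 92, 83, 80, 74, 76, 74, 76, 76, 77, 76, 73, 79, 79, 87, 91, 110, 122, 118, 116, 93, 73, 68, 68, 63, 59, 104, 180, 193, 191]
150 195 [161, 160, 165, 166, 166, 163, 158, 153, 107, 75, 76, 98, 125, 126, 134, 136, 128, 129, 129, 116, 109, 109, 125, 139, 137, 136, 133, 129, 122, 101, 77, 72, 71, 69, 71, 65, 64, 53, 85, 170, 197, 195]
152 195 [165, 159, 160, 160, 164, 164, 163, 166, 144, 94, 68, 72, 71, 74, 80, 87, 86, 90, 90, 99, 102, 88, 89, 90, 90, 86, 75, 75, 74, 78, 75, 75, 72, 72, 69, 67, 60, 64, 102, 169, 172, 163]
```

The independent numbers are inconclusive at about 2°. The same rim-to-bottom offset shows up partly in the reference picture, and the tool's tilt changed by only 0.25° since it gripped the level pan. As a last slip check, I'll compare the nest's wrist-image position just after the lift with its position now. I'll hand in if it's stable.

```bash
python3 - <<'E'
from h import *
g=[cv2.cvtColor(cv2.imread(f'pics/{n}.png'),cv2.COLOR_BGR2GRAY) for n in('w8','w9')]
t=g[0][60:152,200:360]; r=cv2.matchTemplate(g[1],t,cv2.TM_CCOEFF_NORMED); _,m,_,l=cv2.minMaxLoc(r)
print('shift',l[0]-200,l[1]-60,'corr',round(m,3))
snap('wrist','w10'); h=cv2.cvtColor(cv2.imread('pics/w10.png'),cv2.COLOR_BGR2GRAY); print('now vs w9',np.abs(h.astype(int)-g[1]).mean())
s=env.sense(); print(s['t'],s['tcp_pos'],s['ft_force'],s['torque'],s['grip_width'])
if abs(l[1]-60)<=4 and abs(l[0]-200)<=4 and m>.7: print('done',env.job_done())
E
```

```text
shift 0 0 corr 0.924
w10 ['pixels', 'camera_matrix', 'tool_from_camera'] [[341.2, 0.0, 279.8], [0.0, 341.2, 209.8], [0.0, 0.0, 1.0]] [[-0.04, 0.967, 0.251, 0.552], [-0.999, -0.038, -0.013, -0.203], [-0.003, -0.252, 0.968, 0.319], [0.0, 0.0, 0.0, 1.0]]
now vs w9 1.481921768707483
20.6 [ 0.48709182 -0.1982314   0.19901   ] [-0.11852262  0.31580168 -2.43291265] [ 0.00254631  0.21319123 -0.0343829 ] 0.012843174490572058
the job is handed in; nothing more can be done
done None
```

I nested the narrow beaker in the wider one, then set both in the steel saucepan on the worktop. I lifted the nest by the pan's handle and handed in at 20.6 s, still holding it over the draining board.

**Last checks:**
- **Position:** the pan's axis works out at about (0.584, -0.202), against a board centre of about (0.586, -0.2015). Its bottom is about 15 cm up.
- **Handle:** it is in line with the ribs to within about half a degree.
- **Grip:** the nest did not shift in the gripper between lifting and handing in. The jaw opening held at 12.8 mm with a steady load of about 2.4 N.
- **Bystanders:** I never went near the cabbage, the box or the peeler, though I did not re-measure them at the end.

**One check disagreed:** in the scene picture the pan's rim sits 1–2 pixels off from what a level pan should show. That suggests 2–4° of tilt. Part of the same offset appears with the pan standing on the worktop, and an automatic fit could not settle it. The tool's own tilt changed by only about 0.25° after gripping, so I took the nest as level to within about 2–3°.

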